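# Zero the bench balance with a crucible on the pan

### The arm

A 6-joint arm with a two-finger parallel gripper is mounted at the origin on the work surface. World frame = base frame: x ahead of the robot, y to its left, z up, the work surface at z = 0. Lengths are in mm, angles in rad, forces in N, time in s.
With the tool pointing down it reaches from about 300 to 875 mm from the base axis. Payload 4.2 kg.
Tool frame: the origin (TCP) lies on the centre line of the jaws, within the pads' length; the fingertips stand 22 mm ahead of it and the grasp point (between the pads) lies 3 mm ahead of it; z points along the fingers, y is the direction in which the jaws open and shut (so a half turn about z gives the same grasp; the last joint's range is limited). The gripper opens to 85 mm and grips with 20 to 120 N. Pads are 22 mm wide; open, the fingers measure 114 mm over their backs; the gripper's body (76 mm by 85 mm) begins 54 mm behind the grasp point. The pads swing forward as they close: fully open they stand 13 mm farther back than shut.
Start: joints at [1.15, 0.32, 1.565, -0, 1.257, -0.02], TCP at [224.341, 529.443, 253.338] pointing down, gripper open.
Joint ranges: [-3.11, 3.11], [-0.84, 2.01], [0.21, 2.61], [-1.34, 4.49], [0.05, 2.63], [-2.56, 2.56]. Speed limits (rad/s): [2.57, 2.57, 3.14, 3.14, 3.14, 3.14].

### API

Orientations are given as a rotation vector (axis times angle).
In Python, from cell import bot gives the robot as it stands. The module is installed in compiled form; this text tells all that it offers.
- The arm moves only by the shell command python3 -m crank 'ROWS' [OPENING] [FORCE]. ROWS is JSON, one flat list of numbers, 4 for each row, row after row: the shift along the tool's x, y, z in mm, then the turn about the tool's z in degrees. A call has 1 to 8 rows; each row shifts and turns the commanded pose from where the row before left it, along the tool's axes as they then stand; what a row does not reach is not made up. A row lasts 1/10 s, in which the tool goes at most 50 mm and 8.59 degrees, less where a joint would pass 70% of its speed; a pose out of reach is approached as far as the arm can. A call with a gripper value outside its range is refused whole. OPENING is the opening, from 0 (shut) to 1 (fully open), set as the call begins (- or left out, the last holds). The fingers move at their own pace and stop on an object; FORCE is the grip in N (left out, the last holds). Time passes only in rows, so rows that do not move let the fingers close. It gives the time, the measured TCP pose, the force and the opening at its end, in the units of the state.
- bot.get_obs(): the state, without advancing time (a new reading comes with each control period).
- bot.read_camera(name): name is "scene" or "top"; returns the picture (480x640x3 uint8, red, green, blue); there is no depth.
- bot.camera_info(name): a dict with "mtx" (3x3 intrinsics, pixels), "extrinsics" (4x4, takes a point from camera to world coordinates). Camera axes: x right, y down, z forward; pixel columns grow to the right and rows downward; lengths in mm; the calibration is good to about 2 mm. A picture is of the moment at which its call begins. camera_info takes no time and is no camera call.
- bot.job_done(): hands the job in, once; it reports no verdict.
The state is a dict: "time": time; "q": joint angles; "joint_velocities": joint speeds; "joint_efforts": joint torques, N m; "tool_pos": TCP position; "tool_rot": TCP orientation; "force": force on the tool from outside, world axes, zero at the start; "torque": the same for the moment, N m; "grip_width": opening from 0.0 (shut) to 1.0 (fully open).
Only numpy, scipy, OpenCV 4.12 (cv2) and the standard library are available. Lean on these libraries where they do the work, as an engineer would, in place of code of your own. Each camera call takes 0.05 s, during which the arm holds its last target.

### The job

Switch the balance on with its round key, then change its units with its square key; next stand the small porcelain crucible gently upright in the middle of the balance's steel pan, let go of it, and then zero the reading with the long bar key. Press the keys one at a time, each fully down and back up before you go on. Leave the dish, the beaker and the bottle where they stand.

Things in the scene. Friction and masses are not known exactly. Their poses are not given: they have to be found in the camera images.
- balance: White bench balance, fixed, 285 mm deep (x), 205 wide (y). Origin: under the middle of its base, on the bench; x to its back, z up. Low front part: dark key panel 46 mm above the bench; three white keys in a row along y, 105 mm in front of the origin, 55 mm apart (their order varies); display 3 mm proud between keys and pan. Rear part, from 9 mm in front of the origin: 68 mm high, carries the pan.
- pan_top (a point): Centre of the top face of the round steel pan, 120 mm across and 6 mm thick, 81 mm above the bench and 60 mm behind the balance's origin; z up. The pan sinks under load, up to 4 mm, on a spring of 1.2 N per mm.
- key_round_top (a point): The round key, 26 mm across. Its top stands 10 mm above the key panel when up. Origin: centre of the key's top face, moving with the key; x and y axes are those of the balance (x towards its back), z up.
- key_square_top (a point): The square key, 26 mm by 26 mm. Its top stands 10 mm above the key panel when up. Origin: centre of the key's top face, moving with the key; x and y axes are those of the balance (x towards its back), z up.
- key_bar_top (a point): The long bar key, 14 mm (x) by 40 mm (y, along the row of keys). Its top stands 10 mm above the key panel when up. Origin: centre of the key's top face, moving with the key; x and y axes are those of the balance (x towards its back), z up.
- key_round (a joint): Spring travel of the round key in m: 0 up, 0.005 fully down, growing as it is pressed straight down. It starts to move at about 1.2 N, takes about 4 N to be fully down, and springs back when let go.
- key_square (a joint): Spring travel of the square key in m: 0 up, 0.005 fully down, growing as it is pressed straight down. It starts to move at about 1.2 N, takes about 4 N to be fully down, and springs back when let go.
- key_bar (a joint): Spring travel of the bar key in m: 0 up, 0.005 fully down, growing as it is pressed straight down. It starts to move at about 1.2 N, takes about 4 N to be fully down, and springs back when let go.
- crucible: Small white porcelain crucible (grey where in shade), an open round pot without lid, standing upright on the bench: 42 mm high, 47 mm across at the mouth, 45 mm across at 9 mm above its foot, 34 mm at the foot, wall 3 mm, 60 to 130 g. Origin: centre of its underside, z up along its axis.
- dish: Bystander: wide low porcelain dish, 86 mm across and 30 mm high, loose on the bench. Origin: centre of its underside.
- beaker: Bystander: glass beaker, 52 mm across and 60 mm high, loose on the bench. Origin: centre of its underside.
- bottle: Bystander: small clear bottle with a white cap, 42 mm across and 115 mm high, loose on the bench. Origin: centre of its underside.
- pan: The steel pan itself (see pan_top); origin 8 mm below the centre of its top face.

How it is judged (in metres and radians):
On the way, in this order (a step that is already met when the one before it is completed fails the run):
1. the round key is pressed fully down, the other keys up (value of joint key_round above 0.004 m and value of joint each of key_square, key_bar below 0.001 m), for 0.05 s.
2. with the round key back up, the square key is pressed fully down (value of joint key_square above 0.004 m and value of joint each of key_round, key_bar below 0.001 m), for 0.05 s.
3. with all keys up, the crucible stands upright and released in the middle of the pan (value of joint each of key_round, key_square, key_bar below 0.001 m and horizontal distance between crucible and pan_top below 0.025 m and z of crucible in the frame of pan_top between -0.004 and 0.004 m and angle between crucible's own z axis and vertical below 0.1 rad and contact force between crucible and the fingers below 0.05 N and linear speed of crucible below 0.02 m/s), for 0.2 s.
4. with the crucible standing there, the bar key is pressed fully down (value of joint key_bar above 0.004 m and value of joint each of key_round, key_square below 0.001 m and horizontal distance between crucible and pan_top below 0.025 m and z of crucible in the frame of pan_top between -0.004 and 0.004 m and angle between crucible's own z axis and vertical below 0.1 rad and contact force between crucible and the fingers below 0.05 N), for 0.05 s.
At the end, for the whole second after the job is handed in: The crucible stands upright (within 0.1 rad) on the pan, its axis within 25 mm of the pan's centre, at rest and not held, and all three keys are back up (within 1 mm), after the keys were each pressed at least 4 mm down in the order round, square, (crucible set on the pan), bar (all of step 3); the robot touches nothing.
It fails at once if two keys pressed together (value of joint each of key_round, key_square above 0.002 m or value of joint each of key_round, key_bar above 0.002 m or value of joint each of key_square, key_bar above 0.002 m).
It fails at once if the bar key pressed (over 3 mm) while the crucible is not standing on the pan, or the round or square key while it is ((value of joint key_bar above 0.003 m and not (horizontal distance between crucible and pan_top below 0.07 m and z of crucible in the frame of pan_top below 0.01 m and contact force between crucible and the fingers below 0.05 N)) or (value of joint any of key_round, key_square above 0.003 m and (horizontal distance between crucible and pan_top below 0.07 m and z of crucible in the frame of pan_top below 0.01 m and contact force between crucible and the fingers below 0.05 N))).
It fails at once if the crucible let go more than 12 mm above the pan (horizontal distance between crucible and pan_top below 0.07 m and z of crucible in the frame of pan_top above 0.012 m and contact force between crucible and the fingers below 0.05 N).
It fails at once if the pan pushed with more than 20 N (contact force between pan and anything else above 20 N).
It fails at once if the dish, beaker or bottle moved more than 20 mm (distance of any of dish, beaker, bottle from where it was at the start of the episode above 0.02 m).
It also fails if it takes over 72 s, if anything falls off the work surface, if the arm or the gripper's body presses on something with over 40 N, if the wrist force passes 120 N, or if a joint passes its speed limit or range.

## Working session

There is one attempt and no reset: what is moved stays moved. The work goes in short steps, Python scripts to look and compute and a shell command to move; the robot and the scene stay as the last step left them, time stands still between calls to the robot, and variables do not carry over. Pictures are saved under pics/ and viewed, and the job is handed in when it is done.

```bash
mkdir -p pics; python3 - <<'E'
from cell import bot
import cv2
o=bot.get_obs();print(o)
for n in("scene","top"):
    i=bot.camera_info(n);print(n,i)
    cv2.imwrite(f"pics/{n}0.png",bot.read_camera(n)[:,:,::-1])
E
```

```text
{'time': 0.0, 'q': array([ 1.15001504e+00,  3.20307307e-01,  1.56565824e+00, -6.67367414e-06,
        1.25740289e+00, -1.99785716e-02]), 'joint_velocities': array([-0.00085403, -0.0004907 , -0.00054105, -0.00065311, -0.00050346,
       -0.00080217]), 'joint_efforts': array([ 2.83901281e-04, -4.15529430e+01, -2.34157026e+01,  7.22769573e-05,
        8.13916151e-03,  1.61171249e-05]), 'tool_pos': array([224.15492897, 529.04269542, 252.48144586]), 'tool_rot': array([-6.25294372e-01, -3.07834435e+00,  2.72378117e-03]), 'force': array([ 0.10026555, -0.24151828,  0.10043972]), 'torque': array([0.01282128, 0.05478692, 0.03305439]), 'grip_width': 1.0014350708443476}
scene {'mtx': array([[527.96531358,   0.        , 314.01281005],
       [  0.        , 527.96531358, 231.39262878],
       [  0.        ,   0.        ,   1.        ]]), 'extrinsics': array([[ 6.93022598e-01,  5.05182996e-01, -5.14305181e-01,
         1.07368154e+03],
       [ 7.20858277e-01, -4.94614780e-01,  4.85509592e-01,
        -4.74781380e+02],
       [-9.11175420e-03, -7.07210265e-01, -7.06944564e-01,
         8.21770312e+02],
       [ 0.00000000e+00,  0.00000000e+00,  0.00000000e+00,
         1.00000000e+00]])}
top {'mtx': array([[619.41635953,   0.        , 318.15749142],
       [  0.        , 619.41635953, 237.39231494],
       [  0.        ,   0.        ,   1.        ]]), 'extrinsics': array([[ 2.42305553e-02, -9.98043774e-01,  5.76325021e-02,
         4.99635262e+02],
       [-9.99611960e-01, -2.33955919e-02,  1.51186923e-02,
         9.61866010e+00],
       [-1.37407702e-02, -5.79764727e-02, -9.98223382e-01,
         1.15795269e+03],
       [ 0.00000000e+00,  0.00000000e+00,  0.00000000e+00,
         1.00000000e+00]])}
```

View pics/top0.png

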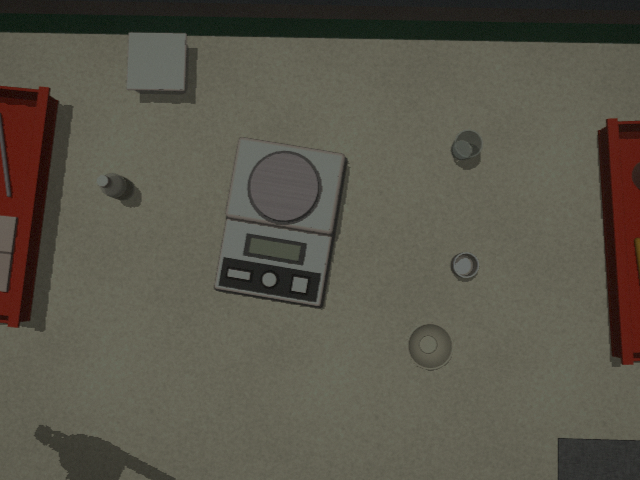

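View pics/scene0.png

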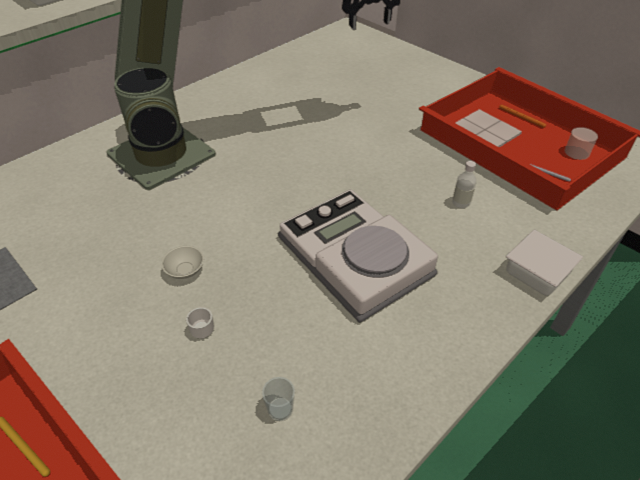

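The top view shows the bar key at about (239,274), round at (269,280) and square at (300,285). The pan is at (284,187), the crucible at (464,265), the dish at (430,347) and the beaker at (465,147). Next I'll measure these in both views.

```bash
cat > h.py <<'E'
from cell import bot
import cv2,numpy as np
def ray(n,px,z):
    i=bot.camera_info(n);E=i["extrinsics"]
    d=E[:3,:3]@np.linalg.inv(i["mtx"])@[px[0],px[1],1]
    return (E[:3,3]+d*(z-E[2,3])/d[2])[:2]
def proj(n,p):
    i=bot.camera_info(n);E=i["extrinsics"];c=i["mtx"]@(E[:3,:3].T@(np.array(p)-E[:3,3]));return c[:2]/c[2]
E
python3 - <<'E'
from h import *
for n,box in(("top",(215,250,325,308)),("scene",(275,185,385,245))):
    im=cv2.imread(f"pics/{n}0.png");x0,y0,x1,y1=box
    g=cv2.cvtColor(im,cv2.COLOR_BGR2GRAY)[y0:y1,x0:x1]
    dark=(g<70).astype(np.uint8)
    # keys: bright blobs enclosed by dark panel
    cs,h=cv2.findContours(dark,cv2.RETR_CCOMP,cv2.CHAIN_APPROX_NONE)
    for c,hh in zip(cs,h[0]):
        a=cv2.contourArea(c)
        if a>60:
            M=cv2.moments(c);p=(M['m10']/M['m00']+x0,M['m01']/M['m00']+y0)
            print(n,"hole" if hh[3]>=0 else "out",a,np.round(p,1),cv2.minAreaRect(c)[1:],ray(n,p,56).round(1))
for n,box,nm in(("top",(235,140,335,235),"pan"),("scene",(330,215,420,285),"pan"),("top",(440,240,490,290),"cru"),("scene",(175,300,225,345),"cru")):
    im=cv2.imread(f"pics/{n}0.png");x0,y0,x1,y1=box
    cv2.imwrite(f"pics/c_{n}_{nm}.png",cv2.resize(im[y0:y1,x0:x1],None,fx=6,fy=6,interpolation=cv2.INTER_NEAREST))
E
cd pics; python3 - <<'E'
import cv2,numpy as np
a=[cv2.resize(cv2.imread(f"c_{x}.png"),(390,290)) for x in("top_pan","scene_pan","top_cru","scene_cru")]
cv2.imwrite("m1.png",np.vstack([np.hstack(a[:2]),np.hstack(a[2:])]))
E
```

```text
top out 240.5 [279.7 298.4] ((27.822751998901367, 109.4532241821289), 85.27986145019531) [453.3  91.9]
top out 2756.0 [269.4 279.3] ((98.65715789794922, 29.469383239746094), 9.593133926391602) [486.7 111.1]
top hole 232.0 [299.4 284.4] ((16.439899444580078, 16.111101150512695), 9.462322235107422) [478.9  57.7]
top hole 172.0 [268.7 279.1] ((14.849241256713867, 14.849241256713867), 45.0) [486.9 112.4]
top hole 194.5 [238.4 274. ] ((24.00225257873535, 9.370742797851562), 9.462322235107422) [494.7 166.6]
top out 260.0 [278.  257.1] ((14.0, 62.0), 90.0) [526.4  97. ]
scene out 107.0 [337.8 231. ] ((13.92052173614502, 49.527244567871094), 62.81888961791992) [549.9  86.7]
scene out 1053.0 [322.7 213.7] ((17.441329956054688, 78.26238250732422), 63.43495178222656) [491.1 101.2]
scene hole 175.5 [303.3 220.8] ((15.55634880065918, 13.435027122497559), 45.0) [478.2  56.9]
scene hole 157.5 [344.6 200.2] ((8.944271087646484, 20.57182502746582), 63.43495178222656) [494.  165.4]
```

View pics/m1.png

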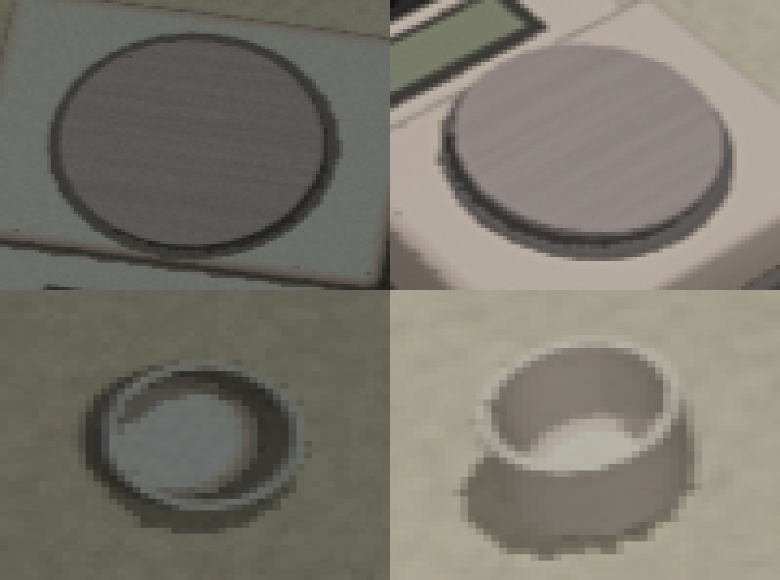

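```bash
python3 - <<'E'
from h import *
print("cru",ray("top",(465.5,264.7),42),ray("scene",(199.4,317.9),42))
print("pan",ray("top",(283.7,186.5),81),ray("scene",(375.9,248.5),81))
for p in [(650,88.4,81)]: print(proj("top",p),proj("scene",p))
for n,box in(("top",(450,250,482,282)),("scene",(182,303,218,340))):
    im=cv2.imread(f"pics/{n}0.png");x0,y0,x1,y1=box
    g=cv2.cvtColor(im,cv2.COLOR_BGR2GRAY)[y0:y1,x0:x1]
    print(n);print('\n'.join(' '.join(f'{v:3d}' for v in r) for r in g[:: 1]))
print("dish",ray("top",(430,347),30),"beaker",ray("top",(465,147),30))
o=bot.get_obs();from scipy.spatial.transform import Rotation as R
print(R.from_rotvec(o['tool_rot']).as_matrix().round(3))
E
```

```text
cru [ 521.19344874 -239.00635612] [ 520.82731966 -239.20974586]
pan [649.65812082  88.4331321 ] [651.36934338  86.65889886]
[283.72424883 186.30653091] [375.96473952 247.66611144]
top
 97  98  98  96  98 102  97  98  98  97 100 103 102  97  97  97  97 100 100  99 101 103 102 102  96  97  98  98  95  96  95 100
 99  97  98 103 101 100  98  98  99  99 100 100  98  97  98  98  96  99 102  99 100 102 101 100  96  97 100  99  99 100  99  97
 99  98 100 100 103 101  98  98 100 100  95  92  86 104 102 101 103 106 105  97  88  99  98 100 100  98 101 100 100 102 103  98
 99 102 101  98  98 100  97  95  88  72  80 100 103 102 102  89  84  89 100 104 101 100  97 102  99 100  99  98 100 100 105 102
 97  98  96  96  95  96  88  65  76  99 101  95  59  45  46  47  47  45  49  60  73  94 104 101  98  97  96 100  97 101  98 102
 95  96  96  94  88  67  56  80 107  94  76  61  61  61  62  52  50  46  47  46  47  58  85 103 102 100  99  99 100 100  98 100
 94  93  97  86  66  52  77 106  90  57  64  68  66  65  62  64  67  68  46  50  48  47  52  75 102  97  89 102 102 100 100 100
 96  97  90  67  57 
[... 7958 characters left out ...]
101 104 106 107 107 107 108 112 113 115 116 117 116 117 117 119 119 118 116 107  96 105 142 160 160 162 160 159 158 159 159
165 164 165 162 143 112 104 106 106 104 104 106 109 110 114 115 114 114 115 115 119 119 112  96  92 101 139 165 166 163 163 161 159 158 159 159
166 165 165 165 164 146 115 103 102 101 103 105 105 105 104  95  94 104 103  98  98  99 111 116 114 118 147 166 164 162 161 160 158 160 159 159
165 166 166 166 166 165 146 112 101 101 101 103 101 101 103 103 103 104 111 109 102 106 142 166 165 165 165 163 161 162 164 163 160 160 160 161
dish [ 371.77436299 -179.50965678] beaker [ 737.06013839 -238.50438252]
[[-0.921  0.39  -0.001]
 [ 0.39   0.921 -0.001]
 [ 0.    -0.002 -1.   ]]
```

The two views agree within about 2 mm: round (487,112), square (479,57), bar (494,166), pan (650,88), crucible (521,−239). Now I'll close the gripper and move above the round key.

```bash
cat >> h.py <<'E'
from scipy.spatial.transform import Rotation as R
T=dict(round=(486.8,112),square=(478.7,57.3),bar=(494.3,166),pan=(650.2,88.0),cru=(521,-239.1))
def to(name,z):
    o=bot.get_obs();t=np.array([*T[name],z]) if isinstance(name,str) else np.array([*name,z])
    d=R.from_rotvec(o['tool_rot']).as_matrix().T@(t-o['tool_pos'])
    print("t",o['time'],"pos",o['tool_pos'].round(1),"F",o['force'].round(1),"g",round(o['grip_width'],3),"q6",o['q'][5].round(2),"-> tool shift",d.round(1))
E
python3 -m crank '[-25,-17.5,0,0,-25,-17.5,0,0,-25,-17.5,0,0,-25,-17.5,0,0,-25,-17.5,0,0,-25,-17.5,0,0,-25,-17.5,0,0,-25,-17.5,0,0]' 0 20
python3 -m crank '[-25,-17.5,5,0,-25,-17.5,10,0,-25,-17.5,20,0,-25,-17.5,20,0,-25,-17.5,20,0,-25,-17.5,20,0,-25,-17.5,20,0,-15,-10,10,0]'
python3 -m crank '[0,0,0,0,0,0,0,0,0,0,0,0]'
python3 -c "
from h import *
to('round',90)"
```

```text
time: 0.9
tool_pos: [354.2, 321.3, 253.0]
tool_rot: [-0.625, -3.078, 0.001]
force: [0.8, 0.7, 0.2]
grip_width: 0.006
time: 1.7
tool_pos: [476.9, 124.4, 126.4]
tool_rot: [-0.627, -3.076, 0.002]
force: [0.8, 0.3, -0.6]
grip_width: -0.002
time: 2.0
tool_pos: [477.0, 127.1, 128.8]
tool_rot: [0.624, 3.078, 0.001]
force: [-0.3, -0.2, 0.0]
grip_width: -0.003
t 2.0 pos [477.  127.1 128.8] F [-0.3 -0.2  0. ] g -0.003 q6 -0.93 -> tool shift [-14.9 -10.1  38.8]
```

```bash

python3 -m crank '[-7.5,-5,15,0,-7.4,-5,15,0,0,0,8,0,0,0,0,0,0,0,0,0]'
python3 -m crank '[0,0,3,0,0,0,3,0,0,0,3,0,0,0,2,0,0,0,0,0,0,0,0,0]'
python3 -c "
from h import *
to('round',73)
cv2.imwrite('pics/s1.png',cv2.resize(bot.read_camera('scene')[170:290,240:440,::-1],None,fx=4,fy=4))"
```

```text
time: 2.5
tool_pos: [486.9, 112.0, 90.8]
tool_rot: [0.624, 3.078, 0.001]
force: [0.5, 1.0, -0.5]
grip_width: 0.001
time: 3.1
tool_pos: [487.0, 111.3, 79.3]
tool_rot: [-0.625, -3.079, -0.0]
force: [-0.2, 0.4, -0.3]
grip_width: -0.001
t 3.1 pos [487.  111.3  79.3] F [-0.2  0.4 -0.3] g -0.001 q6 -0.97 -> tool shift [0.4 0.5 6.3]
```

View pics/s1.png

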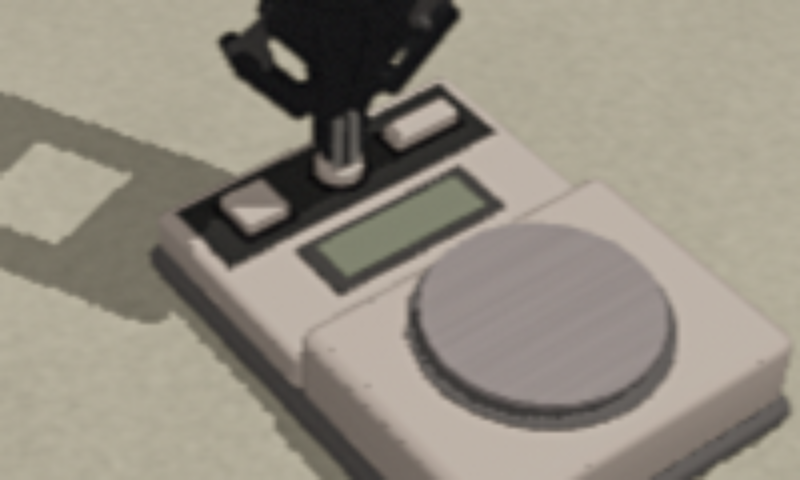

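The shut fingertips sit right over the round key, at about (338,165) in the crop, with clear gaps to the other keys. I'll press down in steps and watch the force.

```bash

python3 -m crank '[0,0,2,0,0,0,2,0,0,0,0,0,0,0,0,0]'
python3 -m crank '[0,0,1,0,0,0,1,0,0,0,0,0,0,0,0,0]'
python3 -m crank '[0,0,1,0,0,0,0,0,0,0,0,0]'
```

```text
time: 3.55
tool_pos: [487.3, 111.4, 75.5]
tool_rot: [0.625, 3.078, 0.001]
force: [0.7, -0.2, 2.7]
grip_width: 0.003
time: 3.95
tool_pos: [487.3, 111.4, 73.5]
tool_rot: [0.625, 3.078, 0.001]
force: [1.0, 0.7, 4.2]
grip_width: -0.0
time: 4.25
tool_pos: [487.3, 111.4, 73.0]
tool_rot: [0.625, 3.078, 0.001]
force: [-0.2, -0.4, 8.6]
grip_width: 0.001
```

It's fully down: 8.6 N on the stop at z≈73. Release and go to the square key.

```bash

python3 -m crank '[0,0,-5,0,0,0,-8,0,0,0,-8,0,0,0,0,0,0,0,0,0]'
python3 -c "
from h import *
to('square',79)"
```

```text
time: 4.75
tool_pos: [486.7, 111.3, 93.4]
tool_rot: [-0.625, -3.078, -0.0]
force: [0.8, 0.2, -0.1]
grip_width: -0.001
t 4.75 pos [486.7 111.3  93.4] F [ 0.8  0.2 -0.1] g -0.001 q6 -0.97 -> tool shift [-13.7 -52.9  14.4]
```

```bash

python3 -m crank '[-3.4,-13.2,0,0,-3.4,-13.2,0,0,-3.4,-13.2,0,0,-3.4,-13.2,0,0,0,0,0,0,0,0,7,0,0,0,7,0,0,0,0,0]'
python3 -m crank '[0,0,2,0,0,0,2,0,0,0,2,0,0,0,0,0,0,0,0,0]'
python3 -m crank '[0,0,0.8,0,0,0,0,0,0,0,0,0]'
```

```text
time: 5.55
tool_pos: [478.4, 57.7, 78.2]
tool_rot: [-0.624, -3.077, 0.001]
force: [0.1, -0.6, 0.1]
grip_width: 0.001
time: 6.05
tool_pos: [478.7, 57.7, 73.4]
tool_rot: [-0.625, -3.078, -0.001]
force: [-1.9, 2.3, 4.2]
grip_width: -0.0
time: 6.35
tool_pos: [478.7, 57.7, 73.0]
tool_rot: [-0.626, -3.079, -0.001]
force: [-3.3, 1.4, 6.8]
grip_width: 0.001
```

Square is fully down too (6.8 N at the stop). Now the crucible.

```bash

python3 -m crank '[0,0,-5,0,0,0,-10,0,0,0,-20,0,0,0,-25,0,0,0,-25,0,0,0,0,0,0,0,0,0]'
python3 -c "
from h import *
to('cru',110)"
```

```text
time: 7.05
tool_pos: [479.1, 57.2, 158.0]
tool_rot: [0.625, 3.077, 0.0]
force: [-0.9, 1.0, 0.0]
grip_width: 0.002
t 7.05 pos [479.1  57.2 158. ] F [-0.9  1.   0. ] g 0.002 q6 -1.07 -> tool shift [-154.1 -256.5   48.1]
```

```bash

python3 -m crank '[-15,-25,0,0,-15,-25,0,0,-15,-25,0,0,-15,-25,0,0,-15,-25,0,0,-15,-25,0,0,-15,-25,0,0,-15,-25,0,0]' 1
python3 -m crank '[-15,-25,10,0,-15,-25,20,0,-4,-6.5,18,0,0,0,0,0,0,0,0,0,0,0,0,0]'
python3 -c "
from h import *
to('cru',30)
cv2.imwrite('pics/s2.png',cv2.resize(bot.read_camera('scene')[200:400,100:340,::-1],None,fx=3,fy=3))"
```

```text
time: 7.85
tool_pos: [510.6, -174.6, 156.0]
tool_rot: [-0.625, -3.076, -0.0]
force: [0.6, -0.2, 0.3]
grip_width: 1.0
time: 8.45
tool_pos: [520.7, -238.2, 109.9]
tool_rot: [0.624, 3.079, 0.0]
force: [0.5, 0.0, -0.6]
grip_width: 0.995
t 8.45 pos [ 520.7 -238.2  109.9] F [ 0.5  0.  -0.6] g 0.995 q6 -1.62 -> tool shift [-0.5 -0.7 79.9]
```

View pics/s2.png

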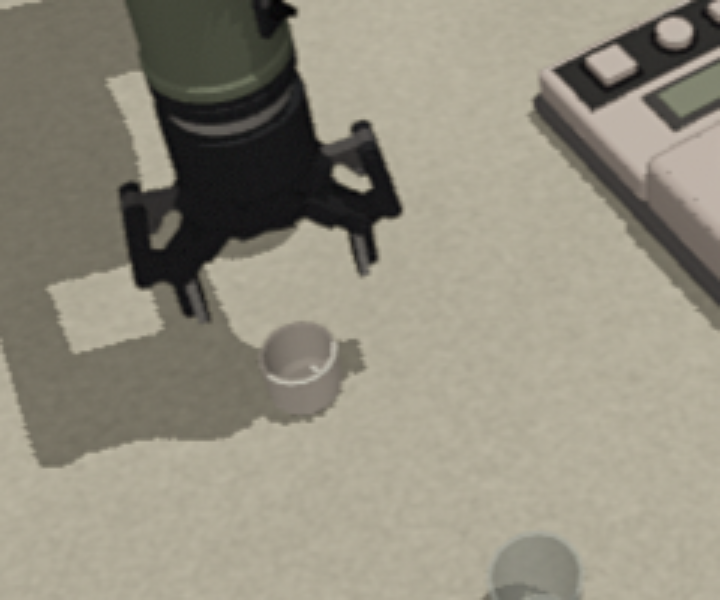

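The open jaws hover above and around the crucible (crop (300,370)), and the dish is behind and clear of the fingers. Descend and grip.

```bash

python3 -m crank '[-0.5,-0.7,20,0,0,0,20,0,0,0,20,0,0,0,10,0,0,0,9,0,0,0,0,0,0,0,0,0]'
python3 -m crank '[0,0,0,0,0,0,0,0,0,0,0,0,0,0,0,0,0,0,0,0,0,0,0,0]' 0 25
python3 -m crank '[0,0,-3,0,0,0,-8,0,0,0,-15,0,0,0,-20,0,0,0,0,0]'
python3 -c "
from h import *
to('cru',30)
cv2.imwrite('pics/s3.png',cv2.resize(bot.read_camera('scene')[200:400,100:340,::-1],None,fx=3,fy=3))"
```

```text
time: 9.2
tool_pos: [521.3, -239.7, 31.1]
tool_rot: [0.625, 3.078, -0.0]
force: [-0.6, -0.6, -0.4]
grip_width: 0.996
time: 9.8
tool_pos: [521.1, -239.9, 31.1]
tool_rot: [0.625, 3.078, -0.0]
force: [-0.9, -0.8, 5.9]
grip_width: 0.533
time: 10.3
tool_pos: [522.3, -240.4, 78.9]
tool_rot: [0.624, 3.074, -0.002]
force: [1.2, -1.0, -0.9]
grip_width: 0.534
t 10.3 pos [ 522.3 -240.4   78.9] F [ 1.2 -1.  -0.9] g 0.534 q6 -1.62 -> tool shift [ 2.   0.6 48.9]
```

View pics/s3.png

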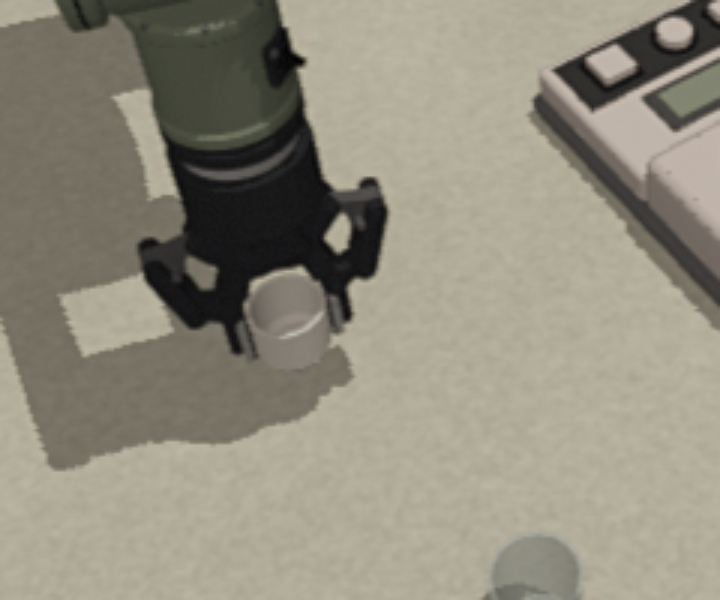

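Crucible is held upright in the jaws at crop (290,320), gripped at TCP 31 mm above its foot. Lift and carry it to the pan.

```bash

python3 -m crank '[0,0,-20,0,0,0,-25,0,0,0,-25,0,0,0,-15,0,0,0,0,0,0,0,0,0]'
python3 -c "
from h import *
to('pan',135)"
```

```text
time: 10.95
tool_pos: [520.1, -239.3, 160.2]
tool_rot: [-0.625, -3.077, -0.001]
force: [0.1, -0.2, -1.6]
grip_width: 0.529
t 10.95 pos [ 520.1 -239.3  160.2] F [ 0.1 -0.2 -1.6] g 0.529 q6 -1.62 -> tool shift [  7.9 352.1  25.3]
```

```bash

python3 -m crank '[0.5,15,0,0,0.5,25,0,0,0.5,25,0,0,0.5,25,0,0,0.5,25,0,0,0.5,25,0,0,0.5,25,0,0,0.5,25,0,0]'
python3 -m crank '[0.5,25,0,0,0.5,25,0,0,0.5,25,0,0,0.5,25,0,0,0.5,25,0,0,0.5,20,0,0,0.5,12,0,0,0,5,0,0]'
python3 -m crank '[0,0,10,0,0,0,10,0,0,0,5,0,0,0,0,0,0,0,0,0]'
python3 -c "
from h import *
to('pan',113)
for n,(a,b,c,d) in dict(scene=(150,300,280,460),top=(110,260,200,380)).items():
  cv2.imwrite(f'pics/{n}4.png',cv2.resize(bot.read_camera(n)[a:b,c:d,::-1],None,fx=4,fy=4))"
```

```text
time: 11.75
tool_pos: [590.8, -60.9, 159.8]
tool_rot: [-0.624, -3.076, -0.0]
force: [0.1, 1.1, -1.4]
grip_width: 0.53
time: 12.55
tool_pos: [651.1, 88.7, 160.7]
tool_rot: [-0.623, -3.078, 0.0]
force: [0.2, 0.8, -0.8]
grip_width: 0.531
time: 13.05
tool_pos: [651.1, 86.8, 136.4]
tool_rot: [-0.626, -3.078, 0.0]
force: [-0.6, -0.3, -1.2]
grip_width: 0.531
t 13.05 pos [651.1  86.8 136.4] F [-0.6 -0.3 -1.2] g 0.531 q6 -1.05 -> tool shift [ 1.3  0.7 23.4]
```

View pics/scene4.png

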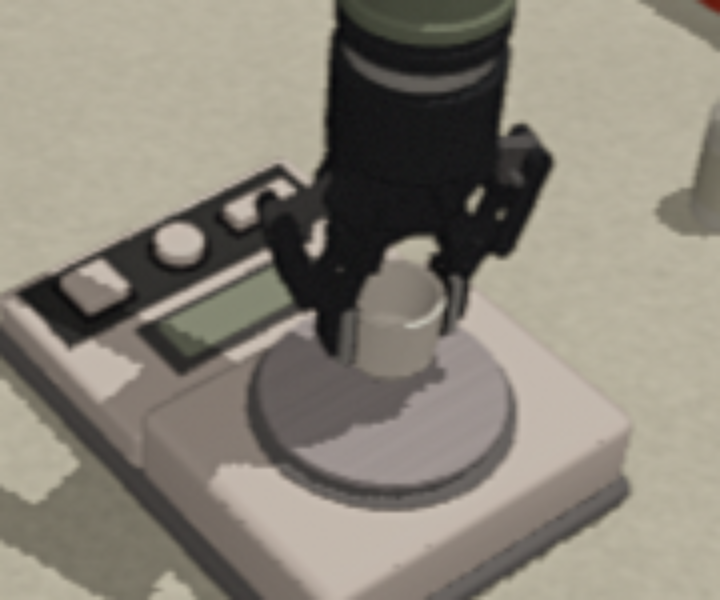

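View pics/top4.png

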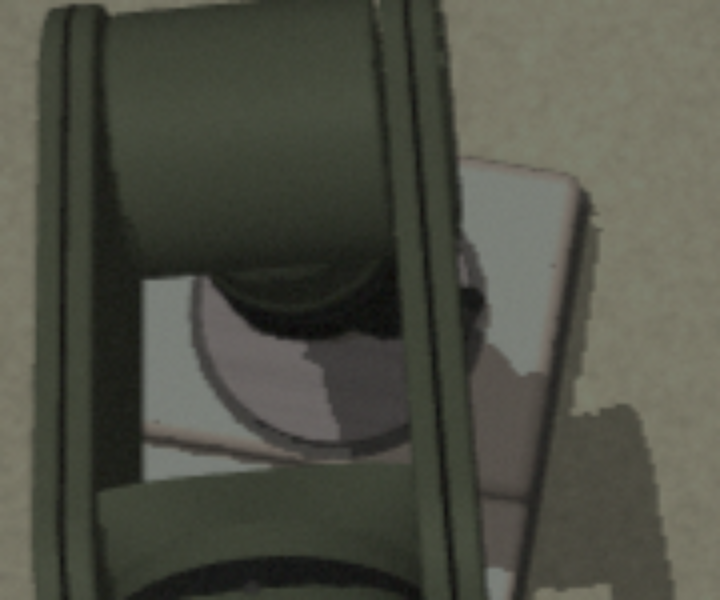

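The scene view shows the crucible upright over the pan at crop (400,320). In the top view the arm hides it. Lower gently and watch for contact.

```bash

python3 -m crank '[0.4,0.3,8,0,0.4,0.3,8,0,0.4,0,5,0,0,0,0,0,0,0,0,0]'
python3 -m crank '[0,0,1,0,0,0,1,0,0,0,0,0,0,0,0,0]'

```

```text
time: 13.65
tool_pos: [650.3, 88.4, 115.2]
tool_rot: [-0.625, -3.078, 0.0]
force: [-0.7, -0.1, -0.6]
grip_width: 0.531
time: 14.05
tool_pos: [650.4, 88.4, 113.6]
tool_rot: [0.625, 3.078, 0.0]
force: [-0.5, 0.6, -1.1]
grip_width: 0.533
```

```bash

python3 -m crank '[0,0,1,0,0,0,0.5,0,0,0,0,0,0,0,0,0]'
python3 -m crank '[0,0,1,0,0,0,0,0,0,0,0,0]'

```

```text
time: 14.45
tool_pos: [650.4, 88.4, 112.1]
tool_rot: [0.625, 3.079, 0.0]
force: [0.2, 0.1, -0.2]
grip_width: 0.534
time: 14.75
tool_pos: [650.4, 88.4, 111.2]
tool_rot: [0.625, 3.079, 0.0]
force: [-0.5, 0.1, 0.2]
grip_width: 0.531
```

```bash

python3 -m crank '[0,0,0.5,0,0,0,0,0,0,0,0,0]'
python3 -m crank '[0,0,0,0,0,0,0,0,0,0,0,0,0,0,0,0,0,0,0,0]' 1
python3 -c "
from h import *
to('pan',160)
for n,(a,b,c,d) in dict(scene=(150,300,280,460)).items():
  cv2.imwrite(f'pics/{n}5.png',cv2.resize(bot.read_camera(n)[a:b,c:d,::-1],None,fx=4,fy=4))"
```

```text
time: 15.05
tool_pos: [650.4, 88.4, 110.6]
tool_rot: [0.625, 3.079, 0.0]
force: [-0.4, 0.3, 0.8]
grip_width: 0.532
time: 15.55
tool_pos: [650.3, 88.4, 110.4]
tool_rot: [-0.625, -3.079, -0.0]
force: [-0.3, 0.0, -0.2]
grip_width: 1.003
t 15.55 pos [650.3  88.4 110.4] F [-0.3  0.  -0.2] g 1.003 q6 -1.05 -> tool shift [ -0.1  -0.4 -49.6]
```

View pics/scene5.png

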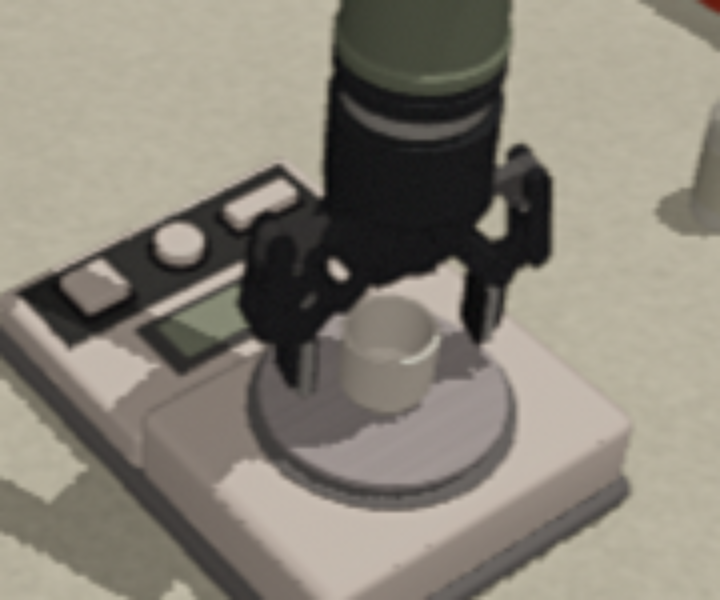

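The crucible now stands upright mid-pan at crop (390,355), and the fingers are clear on both sides. Retreat straight up, then check its position.

```bash

python3 -m crank '[0,0,-5,0,0,0,-15,0,0,0,-25,0,0,0,-25,0,0,0,-20,0,0,0,0,0,0,0,0,0]'
python3 -c "
from h import *
to('bar',110)"
```

```text
time: 16.3
tool_pos: [650.2, 88.4, 200.5]
tool_rot: [0.625, 3.078, 0.0]
force: [0.5, -0.7, -0.5]
grip_width: 1.004
t 16.3 pos [650.2  88.4 200.5] F [ 0.5 -0.7 -0.5] g 1.004 q6 -1.05 -> tool shift [173.8  10.7  90.4]
```

```bash

python3 -m crank '[24,1.5,0,0,25,1.5,0,0,25,1.5,0,0,25,1.5,0,0,25,1.5,0,0,25,1.5,0,0,24.8,1.7,0,0,0,0,0,0]' 0
python3 -m crank '[0,0,20,0,0,0,25,0,0,0,25,0,0,0,20,0,0,0,15,0,0,0,0,0,0,0,0,0]'
python3 -c "
from h import *
to('bar',80)
for n,(a,b,c,d) in dict(scene=(150,300,280,460),top=(130,280,200,380)).items():
  cv2.imwrite(f'pics/{n}6.png',cv2.resize(bot.read_camera(n)[a:b,c:d,::-1],None,fx=4,fy=4))"
```

```text
time: 17.1
tool_pos: [491.1, 166.6, 199.0]
tool_rot: [-0.621, -3.075, 0.003]
force: [-0.1, -0.3, -0.3]
grip_width: -0.004
time: 17.8
tool_pos: [494.7, 165.8, 95.0]
tool_rot: [-0.626, -3.078, 0.001]
force: [-0.4, 1.0, 0.6]
grip_width: -0.001
t 17.8 pos [494.7 165.8  95. ] F [-0.4  1.   0.6] g -0.001 q6 -0.87 -> tool shift [ 0.5  0.1 15. ]
```

View pics/scene6.png

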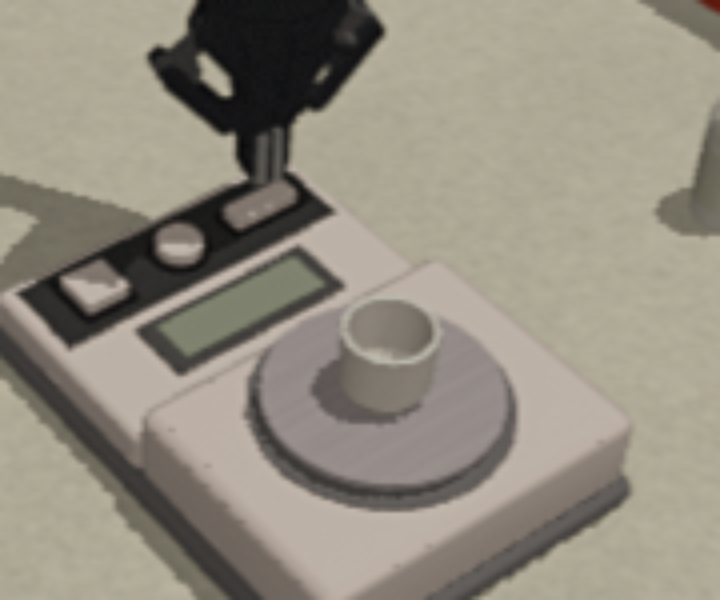

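View pics/top6.png

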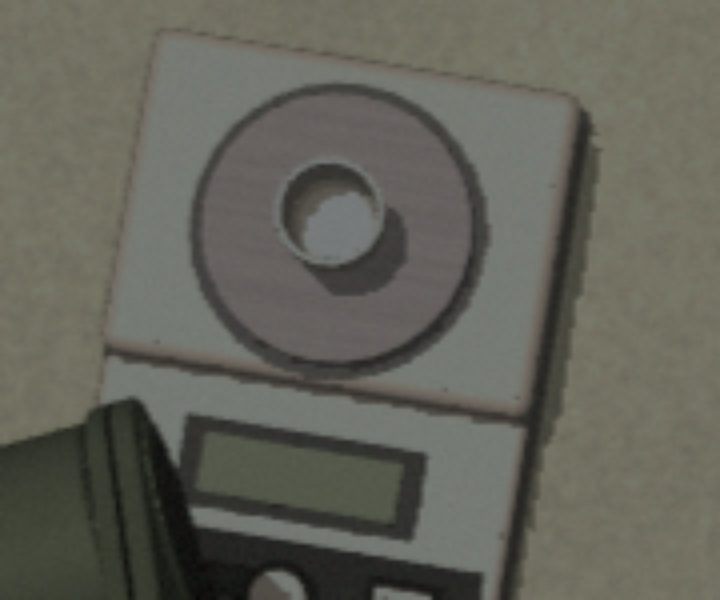

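```bash
python3 -c "
from h import *
print(ray('top',(200+329.5/4,130+213.5/4),122),ray('scene',(280+389.5/4,150+331/4),122))"
python3 -m crank '[0,0,7,0,0,0,7,0,0,0,0,0,0,0,0,0]'
python3 -m crank '[0,0,2,0,0,0,2,0,0,0,2.5,0,0,0,0,0,0,0,0,0]'
```

```text
[649.19571256  87.81262265] [649.9535083  87.8587703]
time: 18.3
tool_pos: [494.3, 166.0, 81.3]
tool_rot: [-0.625, -3.078, 0.0]
force: [0.1, 0.7, 1.3]
grip_width: 0.003
time: 18.8
tool_pos: [494.7, 166.1, 75.2]
tool_rot: [0.625, 3.078, 0.001]
force: [0.5, 0.2, 2.3]
grip_width: 0.001
```

The crucible's rim centre is at about (649.6,87.8) in both views, roughly 1 mm from the pan centre. Now finish the bar press to its stop.

```bash

python3 -m crank '[0,0,1.5,0,0,0,0.7,0,0,0,0,0,0,0,0,0]'
python3 -m crank '[0,0,0.5,0,0,0,0,0,0,0,0,0]'
```

```text
time: 19.2
tool_pos: [494.7, 166.1, 73.1]
tool_rot: [0.625, 3.078, 0.001]
force: [0.0, -0.4, 3.8]
grip_width: 0.001
time: 19.5
tool_pos: [494.7, 166.2, 73.0]
tool_rot: [0.625, 3.078, 0.001]
force: [-0.8, -0.8, 8.6]
grip_width: -0.005
```

Bar is fully down (8.6 N). Release, retreat and check.

```bash

python3 -m crank '[0,0,-5,0,0,0,-10,0,0,0,-20,0,0,0,-25,0,0,0,-25,0,0,0,-25,0,0,0,0,0,0,0,0,0]'
python3 -m crank '[5,15,0,0,8,25,0,0,8,25,0,0,8,25,0,0,0,0,0,0,0,0,0,0,0,0,0,0,0,0,0,0]'
python3 -c "
from h import *
to('bar',80)
a=bot.read_camera('scene');b=bot.read_camera('top')
cv2.imwrite('pics/f_s.png',a[:,:,::-1]);cv2.imwrite('pics/f_t.png',b[:,:,::-1])
cv2.imwrite('pics/f.png',np.hstack([cv2.resize(a[150:300,270:450,::-1],None,fx=2.2,fy=2.2),cv2.resize(b[100:400,90:490,::-1],(396,330))]))
for n,im in(('scene',a),('top',b)):
    d=cv2.absdiff(im,cv2.imread(f'pics/{n}0.png')[:,:,::-1]).max(2)
    for nm,p in dict(dish=(371.8,-179.5,15),beaker=(737,-238.5,30)).items():
        x,y=proj(n,p).astype(int);print(n,nm,d[y-25:y+25,x-25:x+25].mean())
    x,y=((118,188) if n=='top' else (464,188));print(n,'bottle',d[y-25:y+25,x-25:x+25].mean())"
```

```text
time: 20.3
tool_pos: [494.2, 165.9, 182.5]
tool_rot: [0.625, 3.079, 0.0]
force: [-1.3, -0.1, 0.7]
grip_width: -0.0
time: 21.1
tool_pos: [502.6, 259.5, 182.0]
tool_rot: [-0.626, -3.078, 0.001]
force: [-0.9, -0.3, -0.2]
grip_width: 0.002
t 21.1 pos [502.6 259.5 182. ] F [-0.9 -0.3 -0.2] g 0.002 q6 -0.71 -> tool shift [-29.  -89.3 102. ]
scene dish 5.2748
scene beaker 5.1324
scene bottle 5.158
top dish 10.994
top beaker 10.8296
top bottle 10.8892
```

View pics/f.png

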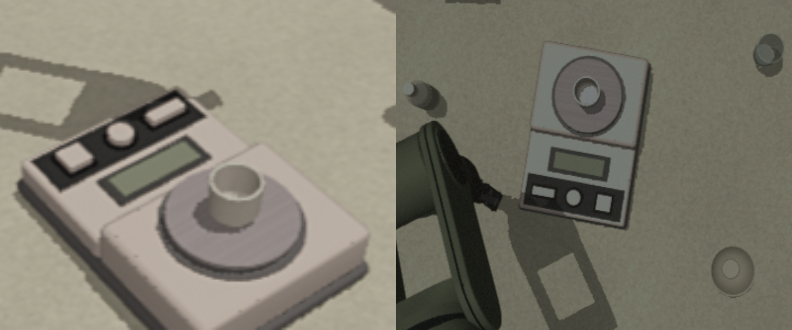

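The crucible stands upright mid-pan, all three keys are up and the arm is clear. The dish, beaker and bottle are unmoved: the image differences around all three are the same uniform brightness drift. Handing in.

```bash
python3 -c "
from cell import bot
print(bot.job_done())"
```

```text
the job is handed in; nothing more can be done
None
```

The job is done and handed in at about 21 s of the 72 s allowed; the hand-in gives no verdict.

- **Keys:** I pressed round, then square, then (after placing the crucible) bar. Each went down to its stop (TCP z about 73 mm, 7 to 9 N) and was released before the next step. In the last pictures all three keys look up.
- **Crucible:** I set it on the pan with about 2 N of contact and let go. Measured just before the bar press, both cameras put its rim centre about 1 mm from the pan centre. It still stands upright mid-pan in the last picture.
- **Bystanders:** Comparing the first and last pictures around the dish, beaker and bottle shows only an even brightness change, so none of them moved visibly.
- **Robot:** It ended well clear of everything, with the force reading near zero.

No check failed. The only disagreement was 1 to 2 mm between the two cameras on the pan and key positions, which is within the calibration.

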